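Hang two glaze test tiles on the gravity drying rail

TASK

Take the blue roller hanger from the waiting rack, hook it over the yellow upper part of the sloped drying rail with both wheels on the rail, let go and let it roll by itself down to the rubber stop; once it is there, do the same with the green one so that it comes to rest against the blue one. Leave the terracotta hanger on the rack, do not touch the lamp above the rail, and do not disturb the jar, the bowl or the bottle.

Things in the scene. Friction and masses are not known exactly. Their poses are not given: they have to be found in the camera images.
- rail: fixed sloped rail: two 8 mm rods along y, centres at x -8 and +8 mm, on blue end posts and a wooden base 110 x 400 x 8 mm. Origin on the table under its middle, z up, +x away from the robot, high end at +y. Rods span y -184..184, centres at z 170 mm at y 0, rising 5 degrees to +y; yellow above y +50, steel below. A hanger let go on it rolls down slowly, about 0.1 m/s
- load (a point): on the rail's yellow part: where a seated hanger's origin lies, 110 mm up the slope from the middle (40 mm either way along the rail will do). Wheels sit in the groove between the rods, axles 16 mm above the rods' centre plane, hanger's heading and slope equal to the rail's. Hook it on sideways from -x, raised 5 to 18 mm above its seat, then lower it
- park1 (a point): where the first hanger's origin lies when it is fully down against the black rubber stop (50 mm square, across the rail's low end, rising 37 mm above the rods' centres). Fingers left open about the grip stand in the hanger's way: it rolls on once they are drawn back
- park2 (a point): where the second hanger's origin lies when it is fully down against the first, 80 mm up the slope
- lamp: fixed strip lamp above the rail, with the rail's origin and axes. Housing x 5..55, y -200..200, z 358..388 mm; blue posts behind the rail at x 70..86, y -170 and +170. No room for a gripper straight above the rail: the tool must lean back to the robot's side (-x), some 30 to 40 degrees from vertical
- rack: fixed level waiting rack: rods as the rail's, centres at z 160 mm, along y; wooden base 110 x 320 x 8 mm. Origin on the table under its middle, +x away from the robot. Bays at y -100, 0, +100, a hanger in each, any order; wooden dividers 10 mm thick, 44 wide (x), rising 14 mm above the rods' centres. To take one off: lift 5 to 18 mm, draw it 30 mm or more to -x, then raise
- blue_hanger: roller hanger with a blue-glazed test tile, about 210 g (+-20 %). Origin midway between the axles of its two 28 mm wheels (at y -24, +24 mm); x across, y along travel, z up. C-shaped, mouth to +x: side plate x -20..-16, y -40..40 (its ends are the bumpers), z -10..12, stem 24 mm wide down to a foot with its top at z -46; balanced within 2 mm of x 0. Starts with the rack's heading.
- blue_grip (a point): centre of the blue hanger's blue grip block, 42 mm above its origin: 26 (x) x 18 (y) x 28 (z) mm, pinched across the 18 mm, fingers closing along the hanger's y
- blue_tile (a point): centre of the blue hanger's tile, 7 (x) x 60 (y) x 75 (z) mm, at x +5, y 0, z -87.5 mm from its origin; the tile's lower edge is 125 mm below the origin
- green_hanger: roller hanger with a green-glazed test tile, about 210 g (+-20 %). Origin midway between the axles of its two 28 mm wheels (at y -24, +24 mm); x across, y along travel, z up. Same shape and axes as the blue hanger. Starts with the rack's heading.
- green_grip (a point): centre of the green hanger's green grip block; as the blue one
- clay_hanger: third hanger of the same shape and axes, with an unglazed terracotta tile and an orange grip block; it stays on the rack
- jar: amber glass jar, white lid, 60 mm diameter, 85 mm tall, loose on the table on the robot's side of the rail; origin at the centre of its underside
- bowl: terracotta bowl, 90 mm diameter, 45 mm tall, loose on the table on the robot's side of the rail's upper part; origin at the centre of its underside
- bottle: green plastic bottle, black cap, 56 mm diameter, 140 mm tall, loose on the table behind the rack; origin at the centre of its underside
Mind the look-alikes: they are no part of the job. What is shaped like the green_hanger but purple or turquoise is not meant.

How it is judged:
By the outcome, as a careful person would: the job done as asked, in the order asked, and still so for the second after the job is handed in, with the robot touching nothing.
It also fails if it takes over 72 s, if anything falls off the work surface, if the arm or the gripper's body presses on something with over 40 N, if the wrist force passes 120 N, or if a joint passes its speed limit or range.

ROBOT

A 6-joint arm with a two-finger parallel gripper is mounted at the origin on the work surface. World frame = base frame: x ahead of the robot, y to its left, z up, the work surface at z = 0. Lengths are in m, angles in rad, forces in N, time in s.
With the tool pointing down it reaches from about 0.35 to 0.8 m from the base axis. Payload 7.3 kg.
Tool frame: the origin (TCP) lies on the centre line of the jaws, within the pads' length; the fingertips stand 22 mm ahead of it and the grasp point (between the pads) lies 3 mm ahead of it; z points along the fingers, y is the line along which they close (so a half turn about z gives the same grasp; the last joint's range is limited). The gripper opens to 85 mm and grips with 20 to 120 N. Pads are 22 mm wide; open, the fingers measure 114 mm over their backs; the gripper's body (76 mm by 85 mm) begins 54 mm behind the grasp point. The pads swing forward as they close: fully open they stand 13 mm farther back than shut.
Start: joints at [1.049, 0.342, 1.524, -0, 1.275, -0.146], TCP at [0.193, 0.488, 0.253] pointing down, gripper open.
Joint ranges: [-2.53, 2.53], [-0.77, 2.02], [0.04, 2.7], [-1, 4.14], [0.28, 2.66], [-3.11, 3.11]. Speed limits (rad/s): [2.57, 2.57, 3.14, 3.14, 3.14, 3.14].

INTERFACE

Orientations are given as a rotation vector (axis times angle).
In Python, from bench import get_state, read_camera, job_done gives the robot as it stands.
- The arm moves only by the tool jog_arm, never from a script. Its argument "motion" is text: rows parted by semicolons, each of 7 numbers parted by spaces: the shift along the world's x, y, z in mm, then the turn, a rotation vector about the world's x, y, z in degrees, then the gripper command: -1 is fully open, 1 is shut, values between are in proportion. In form: tx ty tz wx wy wz gripper; .... A call has 1 to 8 rows; each row shifts and turns the commanded pose from where the row before left it; what a row does not reach is not made up. A row lasts 1/12 s, in which the tool goes at most 41.7 mm and 7.16 degrees, less where a joint would pass 70% of its speed; a pose out of reach is approached as far as the arm can. A call with a gripper value outside its range is refused whole. The fingers move at their own pace and stop on an object; "squeeze" is the grip in N (left out, the last holds). Time passes only in rows, so rows that do not move let the fingers close. It gives the time, the measured TCP pose, the force, the opening and the grip force at its end, in the units of the state.
- get_state(): the state, without advancing time (a new reading comes with each control period).
- read_camera(name): name is "scene" or "side" or "wrist"; returns a dict with "img" (480x640x3 uint8, blue, green, red), "depth" (480x640 float32, m along the optical axis (not along the pixel's ray), 0 where there is no reading), "mtx" (3x3 intrinsics, pixels), "R" (3x3) and "t" (3): a world point X has camera coordinates R X + t; the wrist camera has in their place "tool_from_camera" (4x4, takes a point from camera to tool coordinates, whose origin is the TCP and whose axes are the flange's). Camera axes: x right, y down, z forward; pixel columns grow to the right and rows downward; lengths in m; the calibration is good to about 2 mm. A picture is of the moment at which its call begins: read the wrist's pose just before it.
- job_done(): hands the job in; it is judged then, once.
The state is a dict: "time_s": time; "joint_pos": joint angles; "qvel": joint speeds; "joint_efforts": joint torques, N m; "position": TCP position; "ee_rot": TCP orientation; "ft_force": force on the tool from outside, world axes, zero at the start; "torque": the same for the moment, N m; "opening": finger opening in m; "finger_force": force on a finger pad.
Only numpy, scipy, OpenCV 4.12 (cv2) and the standard library are available. Lean on these libraries where they do the work, as an engineer would, in place of code of your own. Each camera call takes 0.05 s, during which the arm holds its last target. There are 200 camera calls.

## Working session

There is one attempt and no reset: what is moved stays moved. The work goes in short steps, Python scripts to look and compute and a tool call to move; the robot and the scene stay as the last step left them, time stands still between calls to the robot, and variables do not carry over. Pictures are saved under pics/ and viewed, at most 10 in all, crops included, and the job is handed in when it is done.

Besides the shell and the picture viewer there is one more tool, called after "Call:" as a command line: name --argument value ..., lists and objects as JSON in quotes. jog_arm: Moves the arm, as the interface text tells. Its arguments: {"type":"object","properties":{"motion":{"type":"string"},"squeeze":{"type":"number"}},"required":["motion"]}

```bash
mkdir -p pics; ls
python3 - <<'E'
from bench import *
import cv2,numpy as np
s=get_state();print(s['time_s'],s['position'],s['ee_rot'],s['opening'])
for n in ("scene","side"):
    c=read_camera(n);cv2.imwrite(f"pics/{n}0.png",c["img"]);np.savez(f"{n}0.npz",**c)
    print(n,c["mtx"].tolist(),c["R"].round(3).tolist(),c["t"])
E
```

```text
pics
0.0 [0.19247885 0.48803468 0.2526408 ] [-5.86737713e-01 -3.08580506e+00  2.27191731e-03] 0.08556155088790914
scene [[490.76784347516383, 0.0, 322.6423053874262], [0.0, 490.76784347516383, 235.00326748803], [0.0, 0.0, 1.0]] [[-0.58, 0.814, 0.008], [0.668, 0.481, -0.568], [-0.466, -0.324, -0.823]] [ 0.21404927 -0.30503198  1.53034524]
side [[544.3985389769342, 0.0, 320.2079058366744], [0.0, 544.3985389769342, 240.20928413588126], [0.0, 0.0, 1.0]] [[0.73, -0.684, 0.006], [-0.493, -0.532, -0.689], [0.474, 0.499, -0.725]] [-0.29608756  0.38489671  1.14250792]
```

View pics/scene0.png

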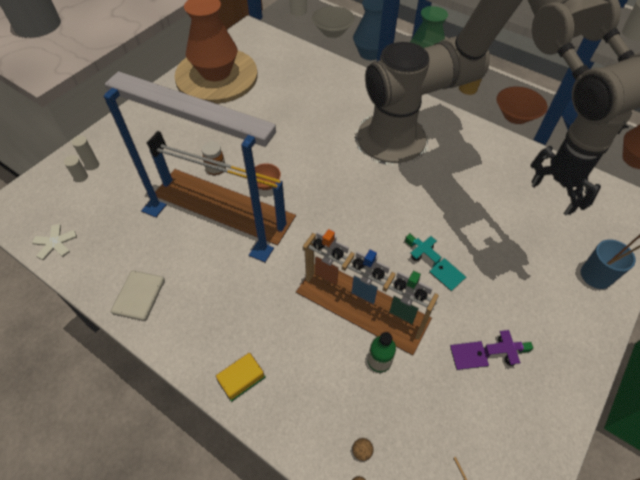

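View pics/side0.png

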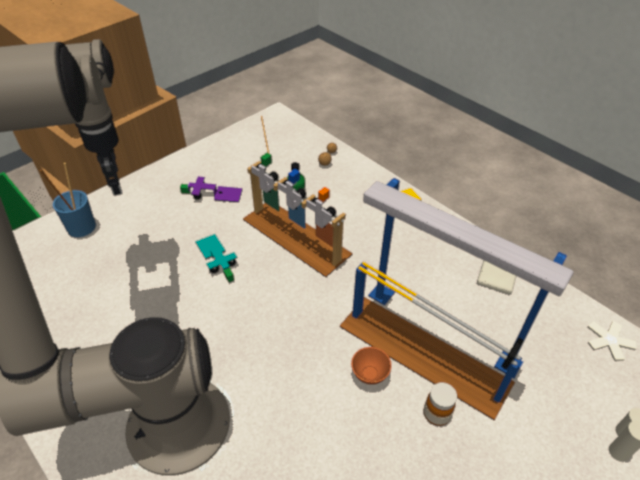

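Scene picture: rack at about (370,290), with grips orange (328,238), blue (370,258) and green (413,279). The rail is at (220,170), with its yellow end at (265,180) and the stop at (155,143). The look-alikes, turquoise (437,260) and purple (490,350), lie on the table and are not meant. In the side picture the grips are at green (266,158), blue (294,175) and orange (323,193).

```bash
cat > h.py <<'E'
import numpy as np,cv2
def cloud(c,R=None,t=None):
    K=c["mtx"];d=c["depth"];v,u=np.indices(d.shape)
    P=np.stack([(u-K[0,2])/K[0,0]*d,(v-K[1,2])/K[1,1]*d,d],-1)
    R=c["R"] if R is None else R; t=c["t"] if t is None else t
    X=(P-t)@R; X[d<=0]=np.nan
    return X
def hsv(c): return cv2.cvtColor(c["img"],cv2.COLOR_BGR2HSV)
def rng(h,lo,hi): return cv2.inRange(h,np.array(lo),np.array(hi))>0
E
python3 - <<'E'
from h import *
np.set_printoptions(precision=4,suppress=True)
for n in("scene","side"):
    c=np.load(n+"0.npz");X=cloud(c);H=hsv(c)
    z=X[...,2]
    print(n,"table z",np.nanmedian(z[np.abs(z)<.02]))
    br=rng(H,(5,70,40),(20,255,255))&(z>.003)&(z<.016)
    k,l,st,ce=cv2.connectedComponentsWithStats(br.astype(np.uint8))
    for i in range(1,k):
        if st[i,4]>300:
            p=X[l==i]; r=cv2.minAreaRect((p[:,:2]*1000).astype(np.float32))
            print(" base",st[i,4],ce[i].round(),np.round(r[0],1),np.round(r[1],1),round(r[2],2),np.median(p[:,2]))
    for nm,lo,hi,z0,z1 in(("blue",(100,120,50),(125,255,255),.2,.24),("green",(50,100,40),(80,255,255),.2,.24),("orange",(3,170,120),(14,255,255),.2,.24),("yellow",(18,130,80),(32,255,255),.15,.22)):
        m=rng(H,lo,hi)&(z>z0)&(z<z1)
        k,l,st,ce=cv2.connectedComponentsWithStats(m.astype(np.uint8))
        for i in range(1,k):
            if st[i,4]>20:
                p=X[l==i];print(" ",nm,st[i,4],ce[i].round(),"mean",p.mean(0),"lo",p.min(0),"hi",p.max(0))
                if nm=="yellow":
                    q=cv2.fitLine(p.astype(np.float32),cv2.DIST_HUBER,0,.001,.001).ravel();print("   line",q,np.degrees(np.arctan2(q[1],q[0])))
    # rack/rail region upper points
    m=(z>.35)&(z<.41)&(X[...,0]>.3)
    p=X[m]; r=cv2.minAreaRect((p[:,:2]*1000).astype(np.float32));print(" lamp",len(p),r,np.median(p[:,2]))
E
```

```text
scene table z -0.00011695061133455044
 base 3088 [210. 201.] [ 515.2 -274.1] [114.3 335.7] 10.72 0.00741724223770313
 base 668 [274. 223.] [480.9 -99.1] [109.6 110.8] 9.44 0.007568842432729038
 base 3823 [363. 310.] [540.8 241. ] [113.5 320.1] 4.91 0.007728094939210831
  blue 41 [132. 152.] mean [ 0.6211 -0.387   0.2198] lo [ 0.6128 -0.3949  0.2003] hi [ 0.6261 -0.383   0.2373]
  blue 58 [255. 198.] mean [ 0.5593 -0.0541  0.2205] lo [ 0.55   -0.0608  0.2001] hi [ 0.564  -0.049   0.2399]
  blue 121 [369. 258.] mean [0.5466 0.2428 0.2281] lo [0.5286 0.2335 0.2095] hi [0.5559 0.2508 0.2356]
  green 121 [413. 279.] mean [0.5382 0.3407 0.2284] lo [0.5218 0.3325 0.2091] hi [0.5483 0.3491 0.2354]
  orange 72 [328. 235.] mean [0.5507 0.1422 0.2316] lo [0.5381 0.1342 0.2281] hi [0.5633 0.1509 0.2371]
  yellow 28 [238. 169.] mean [ 0.4888 -0.1734  0.1794] lo [ 0.4839 -0.1931  0.1761] hi [ 0.4954 -0.1559  0.1831]
   line [-0.2027  0.9735  0.1057  0.4891 -0.1731  0.1795] 101.76004
  yellow 35 [237. 174.] mean [ 0.5032 -0.1642  0.18  ] lo [ 0.496  -0.1873  0.175 ] hi [ 0.5092 -0.1397  0.185 ]
   
[... 1149 characters left out ...]
green 87 [266. 159.] mean [0.5262 0.3338 0.2261] lo [0.5152 0.327  0.2092] hi [0.5394 0.3469 0.2363]
  orange 86 [323. 193.] mean [0.5422 0.1375 0.2275] lo [0.5332 0.1286 0.2101] hi [0.5561 0.1503 0.2351]
  yellow 189 [388. 278.] mean [ 0.4906 -0.1234  0.1838] lo [ 0.4768 -0.1897  0.1742] hi [ 0.5057 -0.0582  0.1932]
   line [-0.1852  0.9788  0.0872  0.4906 -0.1234  0.1838] 100.712
  yellow 199 [385. 283.] mean [ 0.475  -0.1268  0.1836] lo [ 0.4608 -0.1933  0.1724] hi [ 0.4888 -0.0627  0.1924]
   line [-0.18    0.9803  0.0816  0.475  -0.1268  0.1836] 100.40742
 lamp 6272 ((549.1685180664062, -234.75296020507812), (85.37227630615234, 398.67010498046875), 10.365062713623047) 0.3874064738331363
```

```bash
cat >> h.py <<'E'
from scipy.spatial.transform import Rotation as Ro
LEAN=35
RACK=np.array([540.2,241.1,0]);RACKYAW=5.1
RAIL=np.array([505.8,-240.8,0]);RAILYAW=10.5
def frame(yaw,pitch=0): return Ro.from_euler("ZX",[yaw,pitch],degrees=True).as_matrix()
def toolR(Rh,lean=None):
    l=np.radians(LEAN if lean is None else lean);s,c=np.sin(l),np.cos(l)
    return Rh@np.array([[-c,0,s],[0,1,0],[-s,0,-c]])
def delta(p,R):
    """shift mm / turn deg (world) from measured pose to TCP at p (mm)"""
    from bench import get_state
    s=get_state();R0=Ro.from_rotvec(s["ee_rot"])
    w=(Ro.from_matrix(R)*R0.inv()).as_rotvec(degrees=True)
    return np.round(np.array(p)-1000*np.array(s["position"]),1),np.round(w,2)
def tcp(grip,Rt,back=5): return np.array(grip)-back*Rt[:,2]
E
python3 - <<'E'
from h import *
Rh=frame(RACKYAW);Rt=toolR(Rh)
g=RACK+[0,0,218];print(g,Rt[:,2]);print(delta(tcp(g,Rt,105),Rt))
for n in("scene","side"):
    c=np.load(n+"0.npz");X=cloud(c);H=hsv(c);z=X[...,2]
    for nm,m in(("obj",(z>.02)&(z<.15)&(X[...,0]>.25)&(X[...,0]<.75)&(X[...,1]<.05)&(X[...,1]>-.6)),):
        k,l,st,ce=cv2.connectedComponentsWithStats(m.astype(np.uint8))
        for i in range(1,k):
            if st[i,4]>60: p=X[l==i];print(n,st[i,4],ce[i].round(),p.min(0).round(3),p.max(0).round(3))
E
```

```text
[540.2 241.1 218. ] [ 0.57130568  0.05098767 -0.81915204]
(array([ 287.7, -252.3,   51.3]), array([ -4.97, -34.97,  25.82]))
scene 348 [212. 152.] [ 0.39  -0.382  0.026] [ 0.444 -0.323  0.09 ]
scene 334 [161. 168.] [ 0.527 -0.428  0.02 ] [ 0.566 -0.395  0.149]
scene 233 [268. 170.] [ 0.337 -0.237  0.02 ] [ 0.379 -0.15   0.049]
scene 283 [148. 186.] [ 0.608 -0.402  0.021] [ 0.627 -0.381  0.15 ]
scene 320 [280. 211.] [ 0.459 -0.065  0.02 ] [ 0.493 -0.05   0.15 ]
scene 250 [260. 231.] [ 0.545 -0.068  0.02 ] [ 0.565 -0.049  0.15 ]
side 104 [383. 267.] [ 0.54  -0.071  0.094] [ 0.559 -0.055  0.15 ]
side 367 [359. 296.] [ 0.454 -0.071  0.021] [ 0.488 -0.056  0.15 ]
side 97 [380. 289.] [ 0.54  -0.071  0.02 ] [ 0.562 -0.054  0.073]
side 697 [371. 362.] [ 0.332 -0.238  0.02 ] [ 0.424 -0.149  0.051]
side 289 [505. 382.] [ 0.512 -0.433  0.02 ] [ 0.607 -0.399  0.15 ]
side 1006 [441. 403.] [ 0.383 -0.386  0.02 ] [ 0.441 -0.326  0.092]
```

Call:
jog_arm --motion "20 -20 15 -0.62 -4.37 3.23 -0.2; 30 -30 12 -0.62 -4.37 3.23 -0.2; 34 -30 10 -0.62 -4.37 3.23 -0.2; 34 -30 8 -0.62 -4.37 3.23 -0.2; 34 -30 6 -0.62 -4.37 3.23 -0.2; 34 -30 0 -0.62 -4.37 3.23 -0.2; 34 -30 0 -0.62 -4.37 3.23 -0.2; 30 -24 0 -0.62 -4.37 3.23 -0.2" --squeeze 60

```text
time_s: 0.77
position: [0.4265, 0.2781, 0.3017]
ee_rot: [-0.119, 2.524, 0.037]
ft_force: [1.7, 0.2, -1.6]
opening: 0.0508
finger_force: 0.0
```

Call:
jog_arm --motion "24 -20 0 0 0 0 -0.2; 14 -8 0 0 0 0 -0.2; 0 0 0 0 0 0 -0.2; 0 0 0 0 0 0 -0.2"

```text
time_s: 1.1
position: [0.4639, 0.2507, 0.3009]
ee_rot: [-0.111, 2.53, 0.036]
ft_force: [-0.3, -0.4, 0.2]
opening: 0.0511
finger_force: 0.0
```

```bash
cat >> h.py <<'E'
def wrist(name):
    from bench import get_state,read_camera
    s=get_state();c=read_camera("wrist");cv2.imwrite(f"pics/{name}.png",c["img"])
    T=np.eye(4);T[:3,:3]=Ro.from_rotvec(s["ee_rot"]).as_matrix();T[:3,3]=s["position"]
    W=T@c["tool_from_camera"]; R=W[:3,:3].T
    return c,cloud(c,R,-R@W[:3,3])
E
python3 - <<'E'
from h import *
c,X=wrist("w1");H=hsv(c);z=X[...,2]
Rh=frame(RACKYAW);Rt=toolR(Rh)
print(delta(tcp(RACK+[0,0,218],Rt,105),Rt))
for nm,lo,hi in(("blue",(100,120,40),(125,255,255)),("green",(50,100,30),(80,255,255)),("orange",(3,150,80),(14,255,255))):
    m=rng(H,lo,hi)&(z>.2)&(z<.25)
    p=X[m]
    if len(p)<50: continue
    v,u=np.where(m);q=(p*1000-RACK)@Rh
    print(nm,len(p),u.mean().round(),v.mean().round(),"rack frame lo/hi",np.percentile(q,[2,98],axis=0).round(1).tolist())
E
```

```text
(array([ 16.8, -15.6,   3.1]), array([-0.06, -0.06, -0.02]))
blue 1235 294.0 259.0 rack frame lo/hi [[-13.3, -8.2, 207.3], [10.4, 8.8, 232.9]]
green 1505 432.0 259.0 rack frame lo/hi [[-12.9, 90.0, 207.1], [10.6, 106.5, 232.8]]
orange 1692 155.0 259.0 rack frame lo/hi [[-13.6, -107.3, 207.2], [10.0, -90.4, 232.8]]
```

View pics/w1.png

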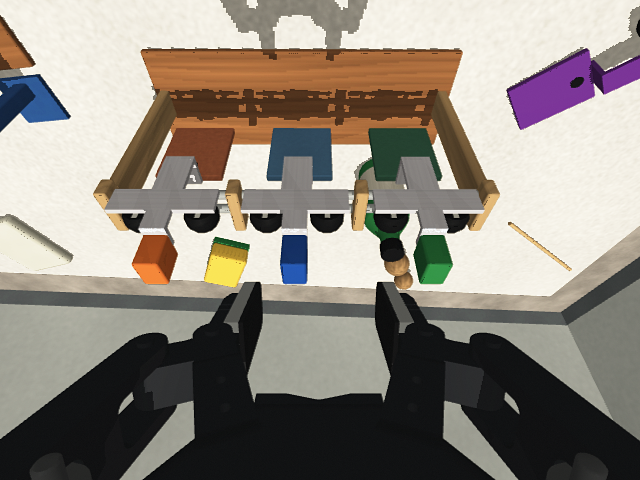

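The wrist view shows the blue hanger in the middle bay (grip 294,259), orange at (155,259) and green at (432,259). The purple look-alike is lying at (550,90). The measured blue grip block matches the fitted rack to within 1 mm.

Call:
jog_arm --motion "10 -15.6 0 0 0 0 -0.2; 14 1 -8 0 0 0 -0.2; 14 1 -18 0 0 0 -0.2; 12 1 -18 0 0 0 -0.2; 12 1 -18 0 0 0 -0.2; 11.4 1 -16.8 0 0 0 -0.2; 0 0 0 0 0 0 -0.2; 0 0 0 0 0 0 -0.2"

```text
time_s: 1.82
position: [0.5361, 0.2418, 0.2215]
ee_rot: [-0.116, 2.531, 0.037]
ft_force: [0.2, 0.0, 0.1]
opening: 0.0511
finger_force: 0.0
```

Run:
```python
from h import *
Rt=toolR(frame(RACKYAW))
print(delta(tcp(RACK+[-0.5,0.3,218],Rt,5),Rt))
```

```text
(array([ 0.7, -0.6,  0.6]), array([-0.01, -0.16, -0.15]))
```

Close the gripper, lift 12 mm, then draw back.

Call:
jog_arm --motion "0.5 -0.5 0.5 0 0 0 0.4; 0 0 0 0 0 0 1; 0 0 0 0 0 0 1; 0 0 0 0 0 0 1; 0 0 0 0 0 0 1; 0 0 0 0 0 0 1; 0 0 0 0 0 0 1; 0 0 0 0 0 0 1" --squeeze 60

```text
time_s: 2.48
position: [0.5378, 0.2407, 0.2245]
ee_rot: [-0.114, 2.526, 0.039]
ft_force: [-4.5, -0.7, 5.9]
opening: 0.0171
finger_force: 59.8
```

Call:
jog_arm --motion "0 0 3 0 0 0 1; 0 0 4 0 0 0 1; 0 0 4 0 0 0 1; 0 0 1 0 0 0 1; 0 0 0 0 0 0 1; 0 0 0 0 0 0 1; 0 0 0 0 0 0 1"

```text
time_s: 3.07
position: [0.5375, 0.2403, 0.2347]
ee_rot: [-0.114, 2.529, 0.037]
ft_force: [-0.5, -0.3, -0.8]
opening: 0.017
finger_force: 58.7
```

Call:
jog_arm --motion "-8 -0.7 1 0 0 0 1; -12 -1.1 0 0 0 0 1; -14 -1.2 0 0 0 0 1; -14 -1.2 0 0 0 0 1; -12 -1.1 4 0 0 0 1; -8 -0.7 6 0 0 0 1; 0 0 6 0 0 0 1; 0 0 0 0 0 0 1"

```text
time_s: 3.73
position: [0.4704, 0.235, 0.2545]
ee_rot: [-0.114, 2.525, 0.04]
ft_force: [0.4, -0.1, -1.6]
opening: 0.017
finger_force: 58.8
```

Run:
```python
from h import *
from bench import *
c=read_camera("side");cv2.imwrite("pics/s1.png",cv2.resize(c["img"][100:320,190:430],None,fx=2.5,fy=2.5,interpolation=cv2.INTER_CUBIC))
s=get_state();print(s["ft_force"],s["position"])
Rt=Ro.from_rotvec(s["ee_rot"]).as_matrix()
Rh=frame(RACKYAW)
c,X=wrist("w2");H=hsv(c)
G=1000*s["position"]+3*Rt[:,2]
m=rng(H,(100,100,30),(125,255,255))
k,l,st,ce=cv2.connectedComponentsWithStats(m.astype(np.uint8))
for i in range(1,k):
    if st[i,4]>300: 
        q=(X[l==i]*1000-G)@Rh;print(st[i,4],ce[i].round(),np.nanpercentile(q,[2,50,98],axis=0).round(1).tolist())
        if st[i,4]>800:
            n=np.linalg.svd((q-q.mean(0))[np.abs(q[:,0]-np.median(q[:,0]))<15],full_matrices=False)[2][2];print("  normal in hanger frame",n.round(3))
```

```text
[ 0.25992351  0.10140518 -2.64033846] [0.47055059 0.23489005 0.25379546]
2130 [ 24. 118.] [[40.1, -318.7, -249.6], [61.1, -292.0, -244.8], [90.0, -273.4, -217.6]]Traceback (most recent call last):
  File "<stdin>", line 15, in <module>
IndexError: index 2 is out of bounds for axis 0 with size 0
```

View pics/w2.png

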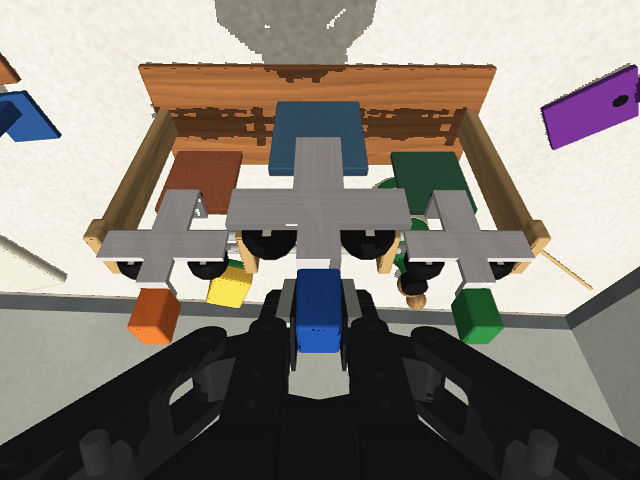

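The blue hanger is held level (grip block at 320,310, plate at 320,210, tile at 318,138). Next I measure how it sits in the hand.

```bash
cat >> h.py <<'E'
def inhand(name,yaw,pitch=0):
    "hanger pose in hand: plate front face (x=-20, z -10..12) and stem in hanger frame relative to grasp point"
    from bench import get_state
    s=get_state();Rt=Ro.from_rotvec(s["ee_rot"]).as_matrix();Rh=frame(yaw,pitch)
    G=1000*np.array(s["position"])+3*Rt[:,2]
    c,X=wrist(name);q=(X*1000-G)@Rh;h=hsv(c)
    P=q[192:224,235:400].reshape(-1,3);P=P[np.isfinite(P).all(1)]
    P=P[np.abs(P[:,0]-np.median(P[:,0]))<5]
    n=np.linalg.svd(P-P.mean(0),full_matrices=False)[2][2];n*=np.sign(n[0])
    print("plate n",len(P),"lo/med/hi",np.percentile(P,[1,50,99],axis=0).round(1).tolist(),"normal",n.round(3))
    # plate mask: neighbours within 4 mm of plane, inside silver colour
    m=(np.abs((q-P.mean(0))@n)<3)&(h[...,1]<60)&(np.abs(q[...,1])<50)&(q[...,2]>-60)&(q[...,2]<-20)
    wide=m&(np.abs(q[...,1])>16);W=q[wide]
    print("arms lo/hi",np.percentile(W,[1,99],axis=0).round(1).tolist())
    print("block px",q[285,320].round(1),q[330,320].round(1),h[330,320])
    return q,m
E
python3 - <<'E'
from h import *
q,m=inhand("w3",RACKYAW)
E
```

```text
plate n 5257 lo/med/hi [[-19.1, -35.4, -53.3], [-18.1, 0.5, -43.3], [-17.0, 36.6, -34.0]] normal [ 1.    -0.     0.006]
arms lo/hi [[-19.1, -38.4, -55.7], [-15.5, 40.5, -33.2]]
block px [-11.3   1.7  -7.9] [-9.1  1.6  9.8] [109 200 186]
```

```bash
cat >> h.py <<'E'
OFF=np.array([1.9,1.0,-45.5]) # hanger origin rel. grasp point, hanger frame
RR=frame(RAILYAW,5)
def load(along=110,dx=0,up=0):
    o=RAIL+[0,0,170]+RR@np.array([0,along,16])
    return o+frame(RAILYAW)@np.array([dx,0,0])+[0,0,up]
def tcp_for(o,Rh,Rt): return o-Rh@OFF-3*Rt[:,2]
E
python3 - <<'E'
from h import *
Rt=toolR(RR)
for a in((-85,40),(-85,12),(0,12),(0,0)):print(a,load(110,*a).round(1),delta(tcp_for(load(110,*a),RR,Rt),Rt))
E
```

```text
(-85, 40) [ 402.5 -149.9  235.5] (array([ -70.4, -390.2,   30.7]), array([4.86, 0.73, 5.34]))
(-85, 12) [ 402.5 -149.9  207.5] (array([ -70.4, -390.2,    2.7]), array([4.86, 0.73, 5.34]))
(0, 12) [ 486.1 -134.4  207.5] (array([  13.2, -374.7,    2.7]), array([4.86, 0.73, 5.34]))
(0, 0) [ 486.1 -134.4  195.5] (array([  13.2, -374.7,   -9.3]), array([4.86, 0.73, 5.34]))
```

Call:
jog_arm --motion "-8 -8 12 0 0 0 1; -8 -20 12 0 0 0 1; -4 -28 8 0.7 0.1 0.76 1; 0 -32 0 0.7 0.1 0.76 1; 0 -32 0 0.7 0.1 0.76 1; 0 -32 0 0.7 0.1 0.76 1; 0 -32 0 0.7 0.1 0.76 1; -5 -32 0 0.7 0.1 0.76 1"

```text
time_s: 4.55
position: [0.4462, 0.0598, 0.2815]
ee_rot: [-0.169, 2.54, 0.132]
ft_force: [-0.4, 0.2, -2.3]
opening: 0.0176
finger_force: 59.1
```

Call:
jog_arm --motion "-8 -32 0 0.66 0.13 0.78 1; -10 -32 0 0 0 0 1; -10 -32 0 0 0 0 1; -10 -32 0 0 0 0 1; -7 -28 0 0 0 0 1; 0 -18 -8 0 0 0 1; 0 -10 -8 0 0 0 1; 0 0 -8 0 0 0 1"

```text
time_s: 5.22
position: [0.4016, -0.1233, 0.2567]
ee_rot: [-0.175, 2.544, 0.145]
ft_force: [0.8, -0.5, -2.8]
opening: 0.0171
finger_force: 59.1
```

Call:
jog_arm --motion "0 0 0 0 0 0 1; 0 0 0 0 0 0 1; 0 0 0 0 0 0 1"

```text
time_s: 5.47
position: [0.4014, -0.1192, 0.2571]
ee_rot: [-0.181, 2.543, 0.15]
ft_force: [0.7, 0.2, -1.5]
opening: 0.0168
finger_force: 59.1
```

Run:
```python
from h import *
q,m=inhand("w4",RAILYAW,5)
Rt=toolR(RR)
for a in((-85,12),(0,12)):print(delta(tcp_for(load(110,*a),RR,Rt),Rt))
c,X=wrist("w5");H=hsv(c);p=(X*1000-RAIL-[0,0,170])@RR
y=rng(H,(18,120,60),(34,255,255))&(np.abs(p[...,2])<12)&(np.abs(p[...,0])<30)
P=p[y];print(len(P))
for a in(60,80,100,120,140,160):
    s=P[np.abs(P[:,1]-a)<10]
    if len(s)>20:print(a,len(s),"x lo/hi",np.percentile(s[:,0],[1,99]).round(1),"z hi",np.percentile(s[:,2],98).round(1))
```

```text
plate n 5266 lo/med/hi [[-20.2, -36.1, -53.3], [-18.7, -0.0, -43.1], [-17.3, 35.9, -33.6]] normal [ 1.    -0.023 -0.009]
arms lo/hi [[-20.3, -39.0, -55.9], [-15.5, 40.0, -32.5]]
block px [-11.7   1.7  -7.5] [-10.    2.   10.4] [109 199 183]
(array([ -1.6, -36.4,  -2.1]), array([ 1.27, -0.65,  1.09]))
(array([ 81.9, -20.9,  -2.1]), array([ 1.27, -0.65,  1.09]))
2966
60 606 x lo/hi [-10.7  10.7] z hi 4.8
80 580 x lo/hi [-11.   10.2] z hi 4.8
100 584 x lo/hi [-10.8  10.3] z hi 4.8
120 453 x lo/hi [-10.7   9.8] z hi 4.8
160 222 x lo/hi [-11.1   7.4] z hi 4.9
```

View pics/w4.png

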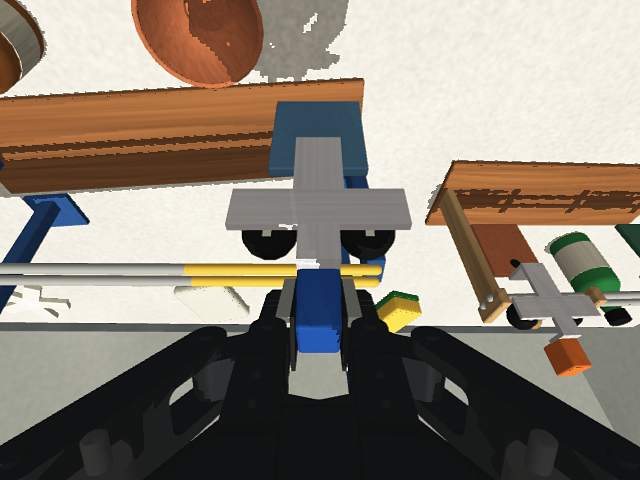

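The hanger is held beside the rail (yellow part at 185–380, 275; post at 375,265). The rail fit agrees with the wrist view to within 1 mm.

Call:
jog_arm --motion "0 -12 0 0.6 -0.3 0.5 1; 0 -14 -1 0.67 -0.35 0.59 1; 2 -10 0 0 0 0 1; 16 3 0 0 0 0 1; 10 2 0 0 0 0 1; 0 0 0 0 0 0 1; 0 0 0 0 0 0 1; 0 0 0 0 0 0 1"

```text
time_s: 6.23
position: [0.4291, -0.1506, 0.256]
ee_rot: [-0.196, 2.528, 0.183]
ft_force: [0.0, -0.5, -2.9]
opening: 0.0171
finger_force: 59.1
```

Run:
```python
from h import *
q,m=inhand("w6",RAILYAW,5)
Rt=toolR(RR)
for a in((-85,12),(0,12)):print(delta(tcp_for(load(110,*a),RR,Rt),Rt))
```

```text
plate n 5260 lo/med/hi [[-19.2, -35.6, -53.4], [-18.2, 0.4, -43.3], [-17.1, 36.4, -34.0]] normal [ 1.    -0.002  0.002]
arms lo/hi [[-19.2, -38.6, -55.7], [-15.4, 40.3, -33.2]]
block px [-11.3   1.6  -7.9] [-9.5  1.6 10. ] [109 202 182]
(array([-29.2,  -4.9,  -0.8]), array([-0.01, -0.04,  0.07]))
(array([54.4, 10.6, -0.8]), array([-0.01, -0.04,  0.07]))
```

Call:
jog_arm --motion "10 1.9 0 0 0 0 1; 12 2.3 0 0 0 0 1; 12 2.3 0 0 0 0 1; 12 2.3 0 0 0 0 1; 8 1.6 0 0 0 0 1; 0 0 0 0 0 0 1; 0 0 0 0 0 0 1; 0 0 0 0 0 0 1"

```text
time_s: 6.95
position: [0.4828, -0.1406, 0.2559]
ee_rot: [-0.195, 2.529, 0.183]
ft_force: [0.2, 0.0, -2.2]
opening: 0.0172
finger_force: 59.2
```

Run:
```python
from h import *
from bench import *
Rt=toolR(RR)
for a in((0,12),(0,0)):print(delta(tcp_for(load(110,*a),RR,Rt),Rt))
print(get_state()["ft_force"])
```

```text
(array([ 0.7,  0.4, -0.7]), array([-0.03, -0.06,  0.08]))
(array([  0.7,   0.4, -12.7]), array([-0.03, -0.06,  0.08]))
[ 0.20153287  0.02636498 -2.23628702]
```

Force is −2.2 N, which is just the hanger's weight. I'll lower it until it seats.

Call:
jog_arm --motion "0.5 0.4 -3 0 0 0 1; 0 0 -3 0 0 0 1; 0 0 -3 0 0 0 1; 0 0 -1.5 0 0 0 1; 0 0 0 0 0 0 1; 0 0 0 0 0 0 1"

```text
time_s: 7.45
position: [0.4838, -0.1403, 0.2454]
ee_rot: [-0.195, 2.528, 0.183]
ft_force: [1.2, -1.7, -2.1]
opening: 0.0169
finger_force: 59.3
```

Call:
jog_arm --motion "0 0 -1 0 0 0 1; 0 0 0 0 0 0 1; 0 0 0 0 0 0 1"

```text
time_s: 7.7
position: [0.484, -0.1403, 0.2447]
ee_rot: [-0.195, 2.528, 0.183]
ft_force: [0.3, -0.4, -1.0]
opening: 0.0168
finger_force: 59.4
```

Call:
jog_arm --motion "0 0 -1 0 0 0 1; 0 0 0 0 0 0 1; 0 0 0 0 0 0 1"

```text
time_s: 7.95
position: [0.4844, -0.1406, 0.2443]
ee_rot: [-0.195, 2.527, 0.182]
ft_force: [1.1, -0.4, 4.3]
opening: 0.0168
finger_force: 59.9
```

Run:
```python
from h import *
q,m=inhand("w7",RAILYAW,5)
from bench import *
Rt=toolR(RR);print(delta(tcp_for(load(110,0,0),RR,Rt),Rt),get_state()["ft_force"])
c=read_camera("side");cv2.imwrite("pics/s2.png",cv2.resize(c["img"][190:400,330:530],None,fx=2.8,fy=2.8,interpolation=cv2.INTER_CUBIC))
```

```text
plate n 5268 lo/med/hi [[-19.1, -35.6, -53.5], [-18.0, 0.4, -43.4], [-16.9, 36.4, -34.1]] normal [ 1.    -0.004  0.005]
arms lo/hi [[-19.1, -38.5, -55.6], [-15.3, 40.3, -33.3]]
block px [-11.1   1.7  -8. ] [-9.3  1.6  9.8] [109 202 182]
(array([-0.9,  0.4, -1. ]), array([0.03, 0.07, 0.12])) [ 1.09117122 -1.04066063  4.26807945]
```

View pics/w7.png

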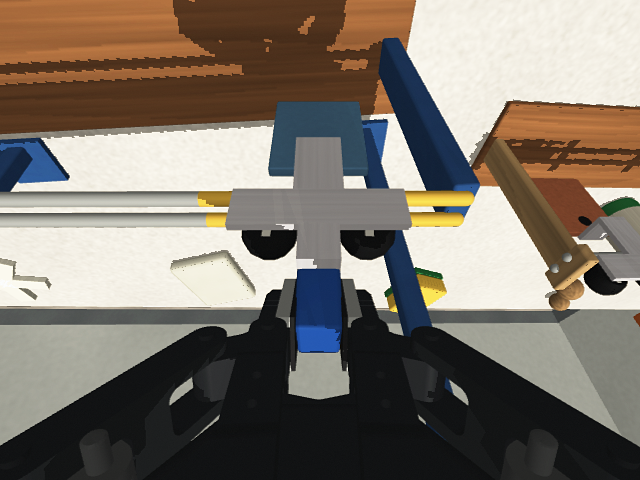

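It is seated: wheels over the rods at (268,242) and (368,242), 1 mm from the predicted seat, with contact force felt. Now I open and draw back along the tool axis.

Call:
jog_arm --motion "0 0 0 0 0 0 0.3; 0 0 0 0 0 0 -0.2; 0 0 0 0 0 0 -0.2; 0 0 0 0 0 0 -0.2; -5.6 -1 8.2 0 0 0 -0.2; -11 -2 16 0 0 0 -0.2; -14 -2.6 20 0 0 0 -0.2; -14 -2.6 20 0 0 0 -0.2"

```text
time_s: 8.72
position: [0.4381, -0.1481, 0.3084]
ee_rot: [-0.195, 2.529, 0.184]
ft_force: [1.0, -0.1, -0.1]
opening: 0.0514
finger_force: 0.0
```

Call:
jog_arm --motion "-14 -2.6 16 0 0 0 -0.2; -20 0 6 0 0 0 -0.2; -10 10 0 0 0 0 -0.2; 0 20 0 0 0 0 -0.2; 0 28 0 0 0 0 -0.2; 0 30 0 0 0 0 -0.2; 0 30 0 0 0 0 -0.2; 0 30 0 0 0 0 -0.2"

```text
time_s: 9.38
position: [0.3945, -0.0021, 0.3302]
ee_rot: [-0.193, 2.528, 0.182]
ft_force: [0.3, 0.0, -0.2]
opening: 0.0513
finger_force: 0.0
```

```bash
cat >> h.py <<'E'
def look(name):
    from bench import read_camera
    c=read_camera("side");X=cloud(c)*1000;p=(X-RAIL-[0,0,170])@RR;H=hsv(c)
    cv2.imwrite(f"pics/{name}.png",cv2.resize(c["img"][180:420,330:560],None,fx=2.5,fy=2.5,interpolation=cv2.INTER_CUBIC))
    for nm,lo,hi in(("blue",(100,120,40),(125,255,255)),("green",(50,100,30),(80,255,255))):
        m=rng(H,lo,hi)&(np.abs(p[...,0])<25)&(p[...,2]>42)&(p[...,2]<80)&(np.abs(p[...,1])<190)
        if m.sum()>15:
            print(nm,m.sum(),"rail frame lo/hi",np.percentile(p[m],[3,97],axis=0).round(1).tolist())
E
python3 - <<'E'
from h import *
look("s3")
Rt=toolR(frame(RACKYAW));g=RACK+frame(RACKYAW)@np.array([-.5,100,218])
print(delta(tcp(g,Rt,105),Rt),delta(tcp(g,Rt,5),Rt))
E
```

```text
blue 114 rail frame lo/hi [[-13.6, 32.6, 54.1], [9.1, 47.1, 75.3]]
(array([ 77.4, 332.1, -26. ]), array([-5.13, -0.71, -5.57])) (array([ 134.6,  337.2, -107.9]), array([-5.13, -0.71, -5.57]))
```

It is rolling (now at +40 mm). I'll go on to the green hanger's pregrasp and look again from there.

Call:
jog_arm --motion "4 30 0 -0.7 -0.1 -0.76 -0.2; 6 34 0 -0.7 -0.1 -0.76 -0.2; 8 36 0 -0.7 -0.1 -0.76 -0.2; 10 36 0 -0.7 -0.1 -0.76 -0.2; 10 36 0 -0.7 -0.1 -0.76 -0.2; 10 36 0 -0.7 -0.1 -0.76 -0.2; 10 36 -6 -0.7 -0.1 -0.76 -0.2; 10 34 -10 -0.23 0 -0.25 -0.2"

```text
time_s: 10.1
position: [0.4514, 0.2244, 0.3144]
ee_rot: [-0.118, 2.54, 0.053]
ft_force: [1.2, -2.2, 1.2]
opening: 0.0513
finger_force: 0.0
```

Call:
jog_arm --motion "6 30 -6 0 0 0 -0.2; 3.4 22 -4 0 0 0 -0.2; 0 0 0 0 0 0 -0.2; 0 0 0 0 0 0 -0.2"

```text
time_s: 10.43
position: [0.46, 0.2755, 0.3021]
ee_rot: [-0.122, 2.546, 0.052]
ft_force: [-0.1, -0.2, -0.6]
opening: 0.0514
finger_force: 0.0
```

Run:
```python
from h import *
look("s4")
Rh=frame(RACKYAW);Rt=toolR(Rh);g=RACK+Rh@np.array([-.5,100,218])
print(delta(tcp(g,Rt,105),Rt),delta(tcp(g,Rt,5),Rt))
c,X=wrist("w8");H=hsv(c)
m=rng(H,(50,100,30),(80,255,255));q=(X*1000-RACK)@Rh;m&=(q[...,2]>200)&(q[...,2]<250)
v,u=np.where(m);print(m.sum(),u.mean(),v.mean(),np.percentile(q[m],[2,98],axis=0).round(1).tolist())
```

```text
blue 119 rail frame lo/hi [[-16.1, -68.9, 52.5], [6.7, -55.2, 74.9]]
(array([10.7, 60.7,  1.5]), array([-0.53, -1.01, -0.5 ])) (array([ 67.9,  65.8, -80.5]), array([-0.53, -1.01, -0.5 ]))
1328 395.2364457831325 260.08584337349396 [[-12.8, 90.1, 207.1], [10.0, 106.7, 232.8]]
```

View pics/w8.png

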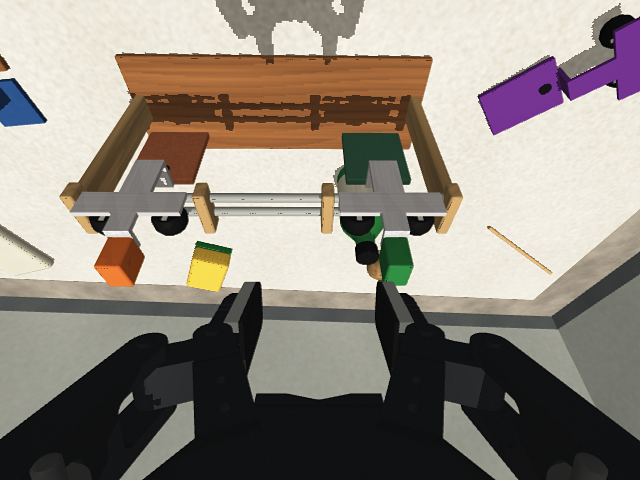

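The wrist view shows the green hanger with the green tile in the +y bay (grip 395,260), as expected. The purple one is lying at (550,85). Blue is rolling at −62 mm.

Call:
jog_arm --motion "5 26 0 -0.27 -0.5 -0.25 -0.2; 5 28 0 -0.26 -0.5 -0.25 -0.2; 12 5.5 -10 0 0 0 -0.2; 12 1 -18 0 0 0 -0.2; 12 1 -18 0 0 0 -0.2; 12 1 -18 0 0 0 -0.2; 9 1 -15 0 0 0 -0.2; 0 0 0 0 0 0 -0.2"

```text
time_s: 11.2
position: [0.5278, 0.336, 0.2209]
ee_rot: [-0.109, 2.532, 0.032]
ft_force: [-0.5, -0.1, -0.7]
opening: 0.0512
finger_force: 0.0
```

Call:
jog_arm --motion "0 0 0 0 0 0 -0.2; 0 0 0 0 0 0 -0.2"

```text
time_s: 11.37
position: [0.5276, 0.3379, 0.2252]
ee_rot: [-0.11, 2.526, 0.037]
ft_force: [-0.1, 0.8, 0.1]
opening: 0.0512
finger_force: 0.0
```

Run:
```python
from h import *
look("s5")
Rh=frame(RACKYAW);Rt=toolR(Rh);g=RACK+Rh@np.array([-.5,98.8,218])
print(delta(tcp(g,Rt,5),Rt))
```

```text
blue 125 rail frame lo/hi [[-17.0, -132.0, 53.2], [7.0, -118.8, 75.0]]
(array([ 0.5,  1. , -3.4]), array([-0.13,  0.15,  0.04]))
```

Call:
jog_arm --motion "0.5 1 -2 0 0 0 0.4; 0 0 0 0 0 0 1; 0 0 0 0 0 0 1; 0 0 0 0 0 0 1; 0 0 0 0 0 0 1; 0 0 0 0 0 0 1; 0 0 0 0 0 0 1; 0 0 0 0 0 0 1"

```text
time_s: 12.08
position: [0.5279, 0.3399, 0.2224]
ee_rot: [-0.112, 2.527, 0.038]
ft_force: [-3.6, 0.1, 5.7]
opening: 0.0174
finger_force: 59.4
```

Call:
jog_arm --motion "0 0 3 0 0 0 1; 0 0 4 0 0 0 1; 0 0 4 0 0 0 1; 0 0 1 0 0 0 1; 0 0 0 0 0 0 1; 0 0 0 0 0 0 1; 0 0 0 0 0 0 1"

```text
time_s: 12.67
position: [0.5277, 0.3395, 0.2333]
ee_rot: [-0.112, 2.528, 0.036]
ft_force: [0.7, 0.3, -2.2]
opening: 0.0174
finger_force: 58.5
```

Call:
jog_arm --motion "-8 -0.7 1 0 0 0 1; -12 -1.1 0 0 0 0 1; -14 -1.2 0 0 0 0 1; -14 -1.2 0 0 0 0 1; -12 -1.1 4 0 0 0 1; -8 -0.7 6 0 0 0 1; 0 0 6 0 0 0 1; 0 0 0 0 0 0 1"

```text
time_s: 13.33
position: [0.4603, 0.3345, 0.2531]
ee_rot: [-0.113, 2.524, 0.04]
ft_force: [0.6, 0.4, -1.5]
opening: 0.0175
finger_force: 58.7
```

Run:
```python
from h import *
q,m=inhand("w9",RACKYAW)
look("s6")
Rt=toolR(RR)
for a in((-85,40),(-60,12),(0,12)):print(delta(tcp_for(load(110,*a),RR,Rt),Rt))
```

```text
plate n 5018 lo/med/hi [[-17.7, -35.8, -54.4], [-16.7, 0.6, -44.2], [-15.6, 36.9, -35.1]] normal [ 1.   -0.    0.01]
arms lo/hi [[-17.8, -38.5, -53.4], [-14.1, 40.6, -31.1]]
block px [-10.4   1.7  -8.4] [-8.6  1.6  9.6] [ 66 167  78]
blue 126 rail frame lo/hi [[-15.6, -132.0, 53.1], [7.4, -118.9, 74.8]]
(array([ -60.6, -489.7,   31.6]), array([4.82, 0.81, 5.4 ]))
(array([ -36. , -485.1,    3.6]), array([4.82, 0.81, 5.4 ]))
(array([  23. , -474.2,    3.6]), array([4.82, 0.81, 5.4 ]))
```

Blue is at rest at −125 mm, against the stop. Green is held level. I carry it the same way.

Call:
jog_arm --motion "-8 -8 12 0 0 0 1; -8 -20 12 0 0 0 1; -2 -28 8 0.6 0.1 0.6 1; 0 -32 0 0.6 0.1 0.7 1; 0 -34 0 0.6 0.1 0.7 1; 0 -34 0 0.6 0.1 0.7 1; 0 -34 0 0.6 0.1 0.7 1; 0 -34 0 0.6 0.1 0.7 1"

```text
time_s: 14.1
position: [0.4419, 0.1396, 0.2817]
ee_rot: [-0.168, 2.537, 0.127]
ft_force: [0.7, 0.3, -2.7]
opening: 0.0173
finger_force: 59.1
```

Call:
jog_arm --motion "0 -34 0 0.6 0.1 0.7 1; -5 -34 0 0.6 0.1 0.7 1; -8 -32 0 0 0 0 1; -10 -32 0 0 0 0 1; -10 -32 0 0 0 0 1; -6 -30 0 0 0 0 1; 0 -26 0 0 0 0 1; 0 -14 -8 0 0 0 1"

```text
time_s: 14.77
position: [0.4044, -0.0802, 0.2743]
ee_rot: [-0.18, 2.54, 0.145]
ft_force: [0.7, -0.1, -2.1]
opening: 0.017
finger_force: 59.2
```

Call:
jog_arm --motion "0 -8 -8 0 0 0 1; 0 0 -8 0 0 0 1; 0 0 0 0 0 0 1; 0 0 0 0 0 0 1; 0 0 0 0 0 0 1"

```text
time_s: 15.18
position: [0.4039, -0.0831, 0.2569]
ee_rot: [-0.185, 2.543, 0.153]
ft_force: [-0.3, 0.6, -2.0]
opening: 0.0171
finger_force: 59.1
```

```bash
sed -i 's/^OFF=.*/OFF=np.array([3.3,1.0,-43.3])/' h.py
python3 - <<'E'
from h import *
q,m=inhand("w10",RAILYAW,5)
Rt=toolR(RR)
for a in((-70,13),(0,13)):print(delta(tcp_for(load(110,*a),RR,Rt),Rt))
E
```

```text
plate n 5027 lo/med/hi [[-18.7, -36.4, -54.1], [-17.4, -0.1, -43.9], [-16.0, 36.1, -34.8]] normal [ 1.    -0.018 -0.007]
arms lo/hi [[-18.8, -39.0, -53.4], [-14.5, 39.9, -30.5]]
block px [-9.5  1.7 -8.9] [-9.   1.9  9.9] [ 66 166  83]
(array([  9.3, -69.9,  -3. ]), array([ 1.2 , -0.66,  0.89]))
(array([ 78.1, -57.1,  -3. ]), array([ 1.2 , -0.66,  0.89]))
```

Call:
jog_arm --motion "0 -18 0 0.4 -0.22 0.3 1; 0 -22 0 0.4 -0.22 0.3 1; 0 -20 -1 0.4 -0.22 0.29 1; 4 -8 -2 0 0 0 1; 6 -2 0 0 0 0 1; 0 0 0 0 0 0 1; 0 0 0 0 0 0 1; 0 0 0 0 0 0 1"

```text
time_s: 15.9
position: [0.4137, -0.1523, 0.2536]
ee_rot: [-0.198, 2.528, 0.185]
ft_force: [-0.0, 0.3, -2.8]
opening: 0.0169
finger_force: 59.4
```

Run:
```python
from h import *
q,m=inhand("w11",RAILYAW,5)
Rt=toolR(RR)
for a in((-70,13),(0,13)):print(delta(tcp_for(load(110,*a),RR,Rt),Rt))
look("s7")
```

```text
plate n 5027 lo/med/hi [[-17.8, -35.9, -54.3], [-16.8, 0.4, -44.3], [-15.7, 36.8, -35.2]] normal [ 1.    -0.     0.007]
arms lo/hi [[-17.9, -38.6, -53.4], [-14.2, 40.3, -31.1]]
block px [-10.4   1.6  -8.4] [-9.5  1.6 10. ] [ 66 165  82]
(array([-0.5, -0.5,  0.3]), array([-0.03, -0.03, -0.02]))
(array([68.3, 12.3,  0.3]), array([-0.03, -0.03, -0.02]))
blue 126 rail frame lo/hi [[-15.6, -132.0, 50.7], [7.6, -118.9, 74.4]]
```

Call:
jog_arm --motion "12 2.2 0 0 0 0 1; 14 2.5 0 0 0 0 1; 14 2.5 0 0 0 0 1; 14 2.5 0 0 0 0 1; 9 1.6 0 0 0 0 1; 5 1 0 0 0 0 1; 0 0 0 0 0 0 1; 0 0 0 0 0 0 1"

```text
time_s: 16.67
position: [0.4815, -0.141, 0.2535]
ee_rot: [-0.196, 2.528, 0.184]
ft_force: [1.2, -1.0, -2.6]
opening: 0.017
finger_force: 59.4
```

Call:
jog_arm --motion "0 0 -3 0 0 0 1; 0 0 -3 0 0 0 1; 0 0 -3 0 0 0 1; 0 0 -1.5 0 0 0 1; 0 0 0 0 0 0 1; 0 0 0 0 0 0 1; 0 0 0 0 0 0 1"

```text
time_s: 17.25
position: [0.4817, -0.1415, 0.2431]
ee_rot: [-0.195, 2.528, 0.184]
ft_force: [-0.5, 0.7, -2.4]
opening: 0.0172
finger_force: 59.4
```

Run:
```python
from h import *
from bench import *
Rt=toolR(RR)
print(delta(tcp_for(load(110,0,0),RR,Rt),Rt),get_state()["ft_force"])
```

```text
(array([ 0.4,  1.2, -2.1]), array([-0.03, -0.04,  0.08])) [-0.46956873  0.69976046 -2.42952727]
```

Call:
jog_arm --motion "0 0 -1 0 0 0 1; 0 0 -1 0 0 0 1; 0 0 0 0 0 0 1; 0 0 0 0 0 0 1"

```text
time_s: 17.58
position: [0.4826, -0.142, 0.2423]
ee_rot: [-0.195, 2.526, 0.181]
ft_force: [1.2, 0.6, 4.1]
opening: 0.0171
finger_force: 59.9
```

Seated with the same contact force as the blue one (4 N). Release and draw back.

Call:
jog_arm --motion "0 0 0 0 0 0 0.3; 0 0 0 0 0 0 -0.2; 0 0 0 0 0 0 -0.2; 0 0 0 0 0 0 -0.2; -5.6 -1 8.2 0 0 0 -0.2; -11 -2 16 0 0 0 -0.2; -14 -2.6 20 0 0 0 -0.2; -14 -2.6 20 0 0 0 -0.2"

```text
time_s: 18.25
position: [0.4361, -0.1493, 0.3061]
ee_rot: [-0.196, 2.529, 0.185]
ft_force: [0.8, 0.4, 1.1]
opening: 0.051
finger_force: 0.0
```

Call:
jog_arm --motion "-14 -2.6 16 0 0 0 -0.2; -20 0 6 0 0 0 -0.2; -10 10 0 0 0 0 -0.2; 0 20 0 0 0 0 -0.2; 0 28 0 0 0 0 -0.2; 0 30 0 0 0 0 -0.2; 0 30 0 0 0 0 -0.2; 0 30 0 0 0 0 -0.2"

```text
time_s: 18.92
position: [0.3924, -0.0033, 0.3278]
ee_rot: [-0.193, 2.528, 0.182]
ft_force: [0.1, -0.3, -0.5]
opening: 0.0513
finger_force: 0.0
```

Call:
jog_arm --motion "0 0 0 0 0 0 -0.2; 0 0 0 0 0 0 -0.2; 0 0 0 0 0 0 -0.2; 0 0 0 0 0 0 -0.2; 0 0 0 0 0 0 -0.2; 0 0 0 0 0 0 -0.2; 0 0 0 0 0 0 -0.2; 0 0 0 0 0 0 -0.2"

```text
time_s: 19.58
position: [0.3932, -0.0049, 0.3272]
ee_rot: [-0.193, 2.528, 0.183]
ft_force: [-0.0, 0.4, -0.8]
opening: 0.0514
finger_force: 0.0
```

Call:
jog_arm --motion "0 0 0 0 0 0 -0.2; 0 0 0 0 0 0 -0.2; 0 0 0 0 0 0 -0.2; 0 0 0 0 0 0 -0.2; 0 0 0 0 0 0 -0.2; 0 0 0 0 0 0 -0.2; 0 0 0 0 0 0 -0.2; 0 0 0 0 0 0 -0.2"

```text
time_s: 20.25
position: [0.3932, -0.0042, 0.3274]
ee_rot: [-0.196, 2.528, 0.183]
ft_force: [0.1, -0.2, 0.2]
opening: 0.0516
finger_force: 0.0
```

Run:
```python
from h import *
look("s8")
```

```text
blue 126 rail frame lo/hi [[-15.6, -132.0, 53.1], [7.7, -118.9, 74.5]]
green 122 rail frame lo/hi [[-15.8, -53.3, 53.1], [7.1, -39.2, 74.8]]
```

Call:
jog_arm --motion "0 0 0 0 0 0 -0.2; 0 0 0 0 0 0 -0.2; 0 0 0 0 0 0 -0.2; 0 0 0 0 0 0 -0.2; 0 0 0 0 0 0 -0.2; 0 0 0 0 0 0 -0.2; 0 0 0 0 0 0 -0.2; 0 0 0 0 0 0 -0.2"

```text
time_s: 20.97
position: [0.3932, -0.0042, 0.3274]
ee_rot: [-0.195, 2.528, 0.183]
ft_force: [-0.1, 0.2, 0.4]
opening: 0.0512
finger_force: 0.0
```

Run:
```python
from h import *
look("s9")
```

```text
blue 126 rail frame lo/hi [[-15.7, -132.0, 51.6], [7.4, -118.9, 74.8]]
green 122 rail frame lo/hi [[-16.2, -53.2, 52.8], [7.1, -39.0, 74.2]]
```

View pics/s9.png

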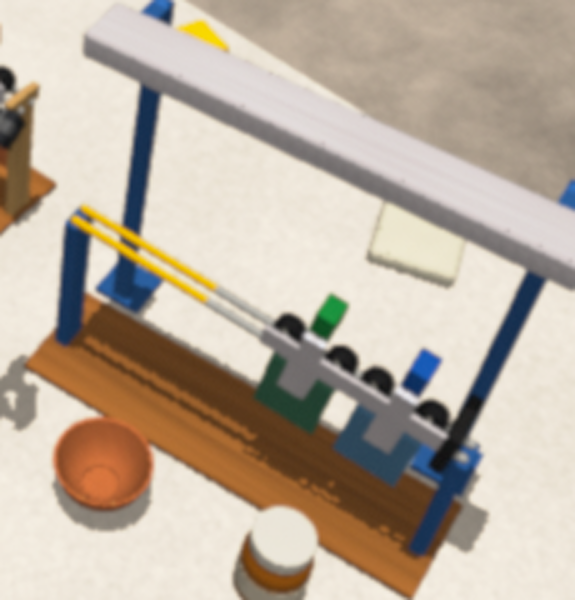

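Blue (425,370) rests against the stop. Green (330,315) rests against blue, 79 to 80 mm up the slope. The bowl and jar are undisturbed.

```bash
python3 -c "
from bench import job_done
print(job_done())"
```

```text
the job is handed in; nothing more can be done
None
```

The job is handed in: blue rolled down to the rubber stop and green came to rest against it, about 80 mm up the slope; terracotta stayed on the rack, and I saw no contact with the lamp, jar, bowl or bottle, though I did not re-check the bottle at the end.

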